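# Put the two-tier spice rack back together

## Task

The spice rack's upper tier has been washed and stands on its edge in the plate rack. Take it out, lay it flat on the clear worktop or the cold hob with its raised lips upward and let go, then pick it up again level and lower it onto the lower tier so that all four corner holes drop over their own posts and it rests fully home on the four collars. Leave the three jars on the lower tier standing, and the dark serving board in the plate rack.

Things in the scene. Friction and masses are not known exactly. Their poses are not given: they have to be found in the camera images.
- top_tier: loose upper tier: pale bamboo board 62 (own x) x 200 (y) x 12 mm with a lip 5 mm wide, 8 mm high along each long edge on its upper (+z) side: 20 mm thick over the lips; 0.15 to 0.31 kg. Origin: centre of its underside. At the start it stands on a long edge in a plate rack slot: own -x up, own y along the slot, +z (lipped side) along the plate rack's +x, away from the robot
- tier_mid (a point): middle of the upper tier, 10 mm above its underside (half way up its 20 mm thickness), axes like top_tier; at the start 47 mm above the worktop, the tier's upper edge 31 mm above it. A half turn of the tier about its own z makes no difference
- hole0 (a point): lower mouth of one of the upper tier's four through holes, 10 mm across, in its corners at x = +-20.5, y = +-88 mm of top_tier (this one at -20.5, -88)
- rack_base: lower tier of the rack, pale bamboo on four rubber feet, 62 (x) x 200 (y) mm, 1.3 kg, loose: slides if pushed sideways hard. Origin: centre of its underside at worktop height, z up, y along its length; its board's top is at 22 mm. A round steel post, 10 mm thick, stands at each corner, x = +-20.5, y = +-88 mm
- post_seat (a point): point midway between the four posts at the height of their collars' tops, 150 mm above the origin of rack_base, axes like it. Collars are 15 mm thick; above each a spigot 8 mm thick, 18 mm long, end slightly rounded. Only 1 mm play each way, all four must line up. Fully home the upper tier's origin lies here, y along y either way round
- plate_rack: steel-wire plate rack on a grey drip tray, 152 (x) x 150 (y) x 57 mm, fixed. Origin: centre of its underside. Four slots, 26 mm wide, along its y, at x = -48, -16, 16, 48 mm; wire uprights at y = +-55 mm reach 57 mm up; things rest on wires 16 mm up. Upper tier and serving board stand in slots -48 and 16, which in which varies
- clear_spot (a point): a clear spot on the flat cold glass hob left of the plate rack, 5 mm above the worktop; the hob is empty for 0.12 m about it, and good for laying the tier down. A wall cupboard hangs over the back of the worktop: underside 0.45 m up, from x = 0.57 m (its knob) back, y from -0.38 to 0.2 m; keep the arm's wrist clear of it
- serving_board: dark wooden serving board 76 x 190 x 10 mm, standing on its long edge in the plate rack, its upper edge 92 mm above the worktop; origin at the centre of the face turned to the robot; stays there
- spice_a: glass spice jar with a green lid, 46 mm across, 106 mm tall, origin at the centre of its foot; it stands on the rack's lower tier between the posts and stays there
- spice_b: glass spice jar with a green lid, 46 mm across, 106 mm tall, origin at the centre of its foot; it stands on the rack's lower tier between the posts and stays there
- spice_d: glass spice jar with a green lid, 46 mm across, 106 mm tall, origin at the centre of its foot; it stands on the rack's lower tier between the posts and stays there

How it is judged:
On the way, in this order (a step that is already met when the one before it is completed fails the run):
1. the upper tier lies flat, lips up, on the worktop or hob, out of the plate rack, and is let go (height (world z) of top_tier below 0.015 m and angle between top_tier's own z axis and vertical below 0.12 rad and contact force between the fingers and top_tier below 0.2 N), for 0.2 s.
2. the upper tier is lifted level between the fingers (height (world z) of top_tier above 0.06 m and angle between top_tier's own z axis and vertical below 0.25 rad and contact force between the fingers and top_tier above 1 N), for 0.2 s.
At the end, for the whole second after the job is handed in: The upper tier rests lips up and level (1.4 deg) on the four collars: underside 147 to 153 mm above the lower tier's, centred to 5 mm, in line to 2.3 deg (either way round), at rest; the lower tier stands level with the three jars upright on it; the serving board is still in the plate rack (horizontal distance between top_tier and post_seat below 0.005 m and z of top_tier in the frame of rack_base between 0.147 and 0.153 m and angle between the y axis of top_tier and the y axis of rack_base, either way round below 0.04 rad and angle between top_tier's own z axis and vertical below 0.025 rad and angle between rack_base's own z axis and vertical below 0.03 rad and linear speed of top_tier below 0.02 m/s and angle between each of spice_a, spice_b, spice_d's own z axis and vertical below 0.1 rad and horizontal distance between each of spice_a, spice_b, spice_d and rack_base below 0.08 m and height (world z) of each of spice_a, spice_b, spice_d above 0.015 m and horizontal distance between serving_board and plate_rack below 0.09 m); the robot touches nothing.
It fails at once if a jar on the lower tier is knocked over (angle between any of spice_a, spice_b, spice_d's own z axis and vertical above 0.6 rad).
It fails at once if the serving board is taken out of the plate rack or knocked out of it (distance of serving_board from where it was at the start of the episode above 0.05 m).
It also fails if it takes over 58 s, if anything falls off the work surface, if the arm or the gripper's body presses on something with over 40 N, if the wrist force passes 120 N, or if a joint passes its speed limit or range.

## Robot

A 6-joint arm with a two-finger parallel gripper is mounted at the origin on a cart in front of the work surface, level with it; the furniture and walls round the work are solid. World frame = base frame: x ahead of the robot, y to its left, z up, the work surface at z = 0. Lengths are in m, angles in rad, forces in N, time in s.
With the tool pointing down it reaches from about 0.35 to 0.975 m from the base axis. Payload 4.9 kg.
Tool frame: the origin (TCP) lies midway between the tips of the shut fingers; the grasp point (between the pads) lies 19 mm behind it (ctrl.tcp_to_grasp is the distance from the TCP to the grasp point, in m); z points along the fingers, y is the line along which they close (so a half turn about z gives the same grasp; the last joint's range is limited). The gripper opens to 85 mm and grips with 20 to 120 N. Pads are 22 mm wide; open, the fingers measure 114 mm over their backs; the gripper's body (76 mm by 85 mm) begins 54 mm behind the grasp point. The pads swing forward as they close: fully open they stand 13 mm farther back than shut.
Start: joints at [1.004, 0.053, 1.613, -0, 1.476, -0.119], TCP at [0.271, 0.563, 0.231] pointing down, gripper open.
Joint ranges: [-3.01, 3.01], [-1.01, 2.22], [0.06, 2.58], [-1.02, 4.17], [0.09, 2.62], [-3.14, 3.14]. Speed limits (rad/s): [2.57, 2.57, 3.14, 3.14, 3.14, 3.14].

## Interface

Orientations are given as a rotation vector (axis times angle).
In Python, from station import ctrl, cams, ticket gives the robot as it stands (ctrl), with the cameras (cams) and the job (ticket).
- The arm moves only by the shell command python3 jog.py [FORCE], which reads ROWS from standard input. ROWS is a JSON object with one list for each field, all of the same length, 1 to 20, a row being the entries at one place: jaw (the finger opening in m), tx, ty, tz (the shift in a scale on which 1.0 is 1 m), ax, ay, az (a rotation vector in a scale on which 1.0 is 90 degrees); each row is the pose to reach, as a shift and turn from the pose commanded when the command began, along the tool's axes at that moment; what a row does not reach only later rows make up. A row lasts 1/12 s, in which the tool goes at most 0.0417 m and 0.125 rad, less where a joint would pass 70% of its speed; a pose out of reach is approached as far as the arm can. The fingers move at their own pace and stop on an object; FORCE is the grip in N (left out, the last holds). Time passes only in rows, so rows that do not move let the fingers close. It prints the time, the measured TCP pose, the force, the opening and the grip force at its end. Shift and turn numbers lie between -1 and 1, and a call with a number outside is refused. Input that does not fit is refused with a message, and nothing moves.
- ctrl.get_obs(): the state, without advancing time (a new reading comes with each control period).
- cams.get_image(name): name is "scene" or "top" or "wrist"; returns the picture (384x512x3 uint8, red, green, blue); there is no depth.
- cams.camera_params(name): a dict with "fx", "fy", "cx", "cy" (pixels), "k1" (the pictures are not rectified: a ray, as slopes to the right and down, at radius r is drawn at 1 + k1 r^2 times it, then the intrinsics apply), "T" (4x4, takes a point from camera to world coordinates); the wrist camera has in their place "tool_from_camera" (4x4, takes a point from camera to tool coordinates, whose origin is the TCP and whose axes are the flange's). Camera axes: x right, y down, z forward; pixel columns grow to the right and rows downward; lengths in m; the calibration is good to about 2 mm. A picture is of the moment at which its call begins: read the wrist's pose just before it. camera_params takes no time and is no camera call.
- ticket.finish_job(): hands the job in; it is judged then, once.
The state is a dict: "t": time; "q": joint angles; "dq": joint speeds; "effort": joint torques, N m; "tool_pos": TCP position; "tool_rot": TCP orientation; "contact_force": force on the tool from outside, world axes, zero at the start; "wrist_torque": the same for the moment, N m; "opening": finger opening in m; "grip_force": force on a finger pad.
Only numpy, scipy, OpenCV 4.12 (cv2) and the standard library are available. Lean on these libraries where they do the work, as an engineer would, in place of code of your own. Each camera call takes 0.05 s, during which the arm holds its last target. There are 200 camera calls.

## Working session

There is one attempt and no reset: what is moved stays moved. The work goes in short steps, Python scripts to look and compute and a shell command to move; the robot and the scene stay as the last step left them, time stands still between calls to the robot, and variables do not carry over. Pictures are saved under pics/ and viewed, at most 10 in all, crops included, and the job is handed in when it is done.

```bash
ls; mkdir -p pics
cat > h.py <<'E'
import numpy as np, cv2
from scipy.spatial.transform import Rotation as R
from station import ctrl, cams, ticket
def camT(n,obs=None):
    p=cams.camera_params(n)
    if 'T' in p: return p,np.array(p['T'])
    T=np.eye(4);T[:3,:3]=R.from_rotvec(obs['tool_rot']).as_matrix();T[:3,3]=obs['tool_pos']
    return p,T@np.array(p['tool_from_camera'])
def ray(p,T,u,v):
    d=np.array([(u-p['cx'])/p['fx'],(v-p['cy'])/p['fy']]);s=d.copy()
    for _ in range(30): s=d/(1+p['k1']*(s@s))
    r=T[:3,:3]@np.array([s[0],s[1],1]);return T[:3,3],r/np.linalg.norm(r)
def proj(p,T,X):
    c=(np.linalg.inv(T)@np.append(X,1))[:3];s=c[:2]/c[2];s=s*(1+p['k1']*(s@s))
    return np.array([p['fx']*s[0]+p['cx'],p['fy']*s[1]+p['cy']])
def atz(p,T,u,v,z):
    o,r=ray(p,T,u,v);return o+r*(z-o[2])/r[2]
def tri(rs):
    A=sum(np.eye(3)-np.outer(r,r) for o,r in rs);b=sum((np.eye(3)-np.outer(r,r))@o for o,r in rs)
    return np.linalg.solve(A,b)
def save(n,im): cv2.imwrite('pics/'+n,cv2.cvtColor(im,cv2.COLOR_RGB2BGR))
E
python3 - <<'E'
from h import *
np.set_printoptions(precision=4,suppress=True)
a=cams.get_image('scene');b=cams.get_image('top')
np.save('scene0',a);np.save('top0',b)
save('s0.png',cv2.resize(a,(768,576)));save('t0.png',cv2.resize(b,(768,576)))
for n in('scene','top','wrist'):print(cams.camera_params(n))
print(ctrl.get_obs())
E
```

```text
jog.py
pics
station.py
{'fx': 493.31938260220494, 'fy': 493.31938260220494, 'cx': 252.2309088416421, 'cy': 184.05992428836055, 'k1': -0.016233265868133527, 'T': array([[ 0.5902, -0.3413,  0.7316, -0.5532],
       [-0.8073, -0.2473,  0.5359, -0.6914],
       [-0.002 , -0.9068, -0.4215,  0.7217],
       [ 0.    ,  0.    ,  0.    ,  1.    ]])}
{'fx': 361.74978423247546, 'fy': 361.74978423247546, 'cx': 253.46941884572252, 'cy': 187.1845354792937, 'k1': 0.002457341211798411, 'T': array([[-0.0203, -0.9919,  0.1256,  0.326 ],
       [-0.9996,  0.0226,  0.0169,  0.0526],
       [-0.0196, -0.1252, -0.9919,  1.2035],
       [ 0.    ,  0.    ,  0.    ,  1.    ]])}
{'fx': 341.2597423373386, 'fy': 341.2597423373386, 'cx': 249.39916197313013, 'cy': 192.61816357816508, 'k1': -0.06724623760335342, 'tool_from_camera': array([[ 0.0005, -0.9548, -0.2971,  0.0748],
       [ 1.    ,  0.0003,  0.001 ,  0.0001],
       [-0.0008, -0.2971,  0.9548, -0.1428],
       [ 0.    ,  0.    ,  0.    ,  1.    ]])}
{'t': 0.1, 'q': array([ 1.004 ,  0.0533,  1.6141,  0.    ,  1.476 , -0.119 ]), 'dq': array([ 0.0019, -0.0008, -0.0048, -0.0006, -0.    , -0.0015]), 'effort': array([  0.0001, -39.49  , -37.1364,  -0.0001,   0.0039,   0.    ]), 'tool_pos': array([0.2703, 0.5629, 0.2302]), 'tool_rot': array([-0.6974, -3.0626,  0.0027]), 'contact_force': array([ 0.2169, -0.0796, -0.0381]), 'wrist_torque': array([-0.0154,  0.0405, -0.0305]), 'grip_force': 0.0, 'opening': 0.08523839292354358}
```

View pics/s0.png

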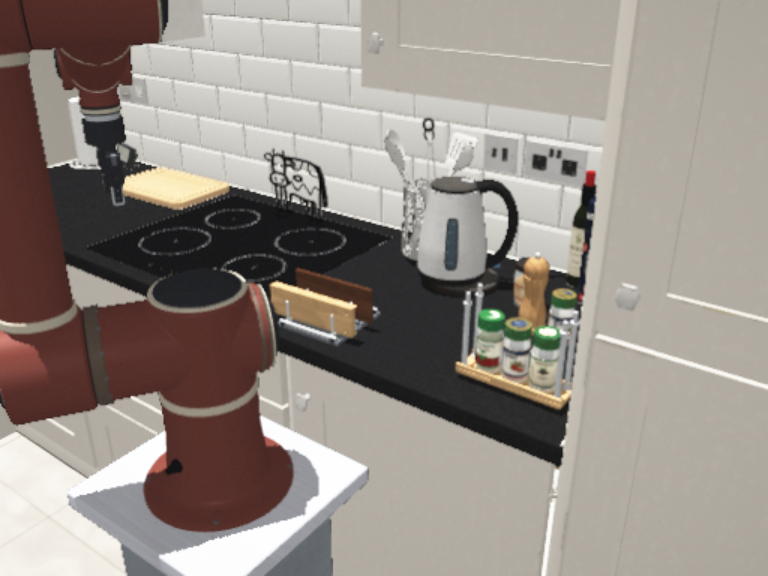

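View pics/t0.png

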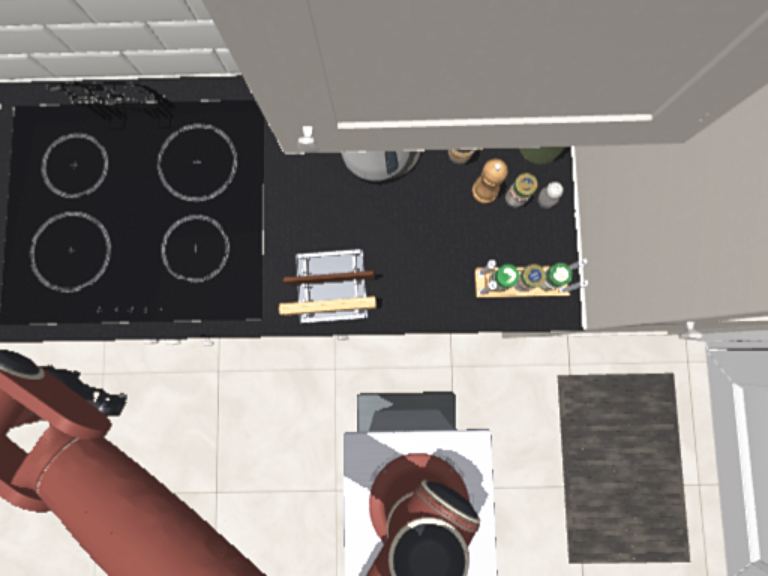

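The top view (768 px) shows the tier from (279,308) to (376,302) in the front slot, with the dark board behind it. The rack is around (525,280) with its green-lidded jars, and the hob's clear area is on the left.

Run:
```python
from h import *
np.set_printoptions(precision=4,suppress=True)
a=np.load('scene0.npy');b=np.load('top0.npy')
c1=cv2.resize(b[115:220,120:275],None,fx=4,fy=4,interpolation=cv2.INTER_CUBIC)  # plate rack
c2=cv2.resize(b[120:215,300:400],None,fx=4,fy=4,interpolation=cv2.INTER_CUBIC)
c3=cv2.resize(a[170:240,170:260],None,fx=4,fy=4,interpolation=cv2.INTER_CUBIC)
c4=cv2.resize(a[180:275,295:395],None,fx=4,fy=4,interpolation=cv2.INTER_CUBIC)
W=np.zeros((600,800,3),np.uint8)
def put(x,y,c):
    c=c[:max(0,600-y),:800-x];W[y:y+c.shape[0],x:x+c.shape[1]]=c
put(0,0,cv2.resize(b[125:170,130:200],None,fx=5.5,fy=5.5,interpolation=cv2.INTER_CUBIC))
put(400,0,cv2.resize(b[120:160,305:400],None,fx=4.2,fy=4.2,interpolation=cv2.INTER_CUBIC))
put(0,260,cv2.resize(a[170:235,170:260],None,fx=4.4,fy=4.4,interpolation=cv2.INTER_CUBIC))
put(400,200,c4)
save('w0.png',W)
p,T=camT('top')
for n,u,v,z in[('tierL',139.5,154,.078),('tierR',188,151,.078),('spot',98,124,.005),('rackL',237,148,.02),('rackR',284,148,.02),('jarmid',267,138,.13),('post',245,132,.168)]:print(n,atz(p,T,u,v,z))
```

```text
tierL [0.5836 0.4335 0.078 ]
tierR [0.5895 0.2781 0.078 ]
spot [0.7092 0.6039 0.005 ]
rackL [0.6093 0.1252 0.02  ]
rackR [ 0.6053 -0.0318  0.02  ]
jarmid [0.6117 0.0267 0.13  ]
post [0.6214 0.0919 0.168 ]
```

View pics/w0.png

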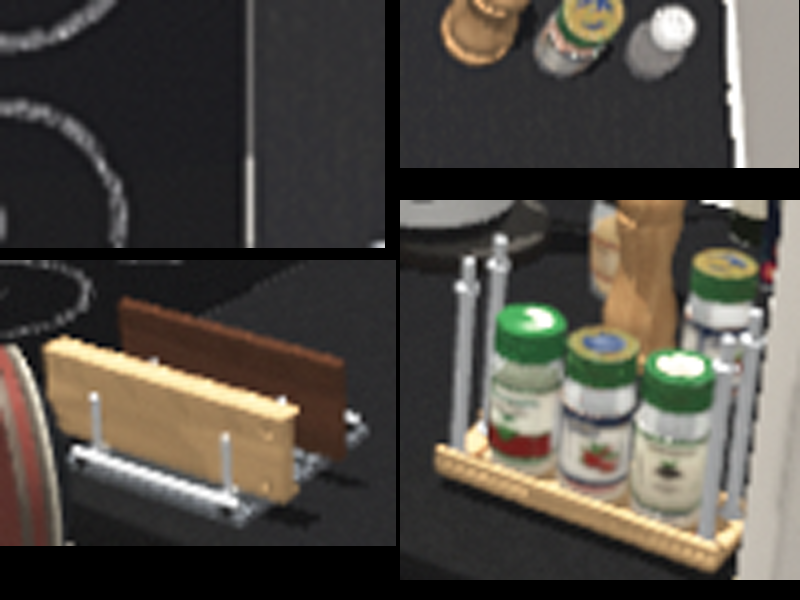

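The scene crop shows the tier's top-edge ends at about (55,341) and (294,411). The posts have thinner spigots on top, and the three jars stand between them. My top crops were off because the picture scale is 1.5, so I'm recomputing.

Run:
```python
from h import *
np.set_printoptions(precision=4,suppress=True)
p,T=camT('top');q,S=camT('scene')
for n,t,s in[('tierL',(279,308),(56,342)),('tierR',(376,302.5),(294,412))]:
    t=np.array(t)/1.5; s=(170+s[0]/4.4,170+(s[1]-260)/4.4)
    print(n,atz(p,T,*t,.078),tri([ray(p,T,*t),ray(q,S,*s)]))
for n,u,v,z in[('spot',133,205,.005),('rackFL',476,297,.02),('rackFR',568,296,.02),('jar1',507,276,.128),('jar3',559,275,.128),('edge',260,335,0)]:print(n,atz(p,T,u/1.5,v/1.5,z))
for n,s in[('pFL',(469,262)),('pBL',(501,240)),('pFR',(727,344)),('pBR',(756,315))]:
    print(n,atz(q,S,295+(s[0]-400)/4,180+(s[1]-200)/4,.168))
```

```text
tierL [0.4161 0.284  0.078 ] [0.4171 0.2837 0.0752]
tierR [0.4232 0.0815 0.078 ] [0.4239 0.0804 0.0793]
spot [0.6652 0.6346 0.005 ]
rackFL [ 0.4354 -0.1356  0.02  ]
rackFR [ 0.4332 -0.335   0.02  ]
jar1 [ 0.466  -0.1816  0.128 ]
jar3 [ 0.4657 -0.2846  0.128 ]
edge [0.3633 0.3421 0.    ]
pFL [ 0.4416 -0.1513  0.168 ]
pBL [ 0.4819 -0.152   0.168 ]
pFR [ 0.4357 -0.3277  0.168 ]
pBR [ 0.4801 -0.3271  0.168 ]
```

```bash
cat >> h.py <<'E'
np.set_printoptions(precision=4,suppress=True)
def Rt(yaw,tilt=0): # tool y at heading yaw, z down; tilt: tool z swings forward along that heading
    y=np.array([np.cos(yaw),np.sin(yaw),0]);z=np.array([0,0,-1.]);x=np.cross(y,z)
    return R.from_rotvec(-x*0)*R.from_rotvec(x*tilt)*R.from_matrix(np.c_[x,y,z]) 
def rel(pos,rot):
    o=ctrl.get_obs();C=R.from_rotvec(o['tool_rot'])
    print('shift',C.inv().apply(np.array(pos)-o['tool_pos']),'rot',(C.inv()*rot).as_rotvec(),'tz',rot.apply([0,0,1]))
E
python3 - <<'E'
from h import *
rel([.42,.182,.16],Rt(.035)); print(Rt(.8,.7).apply([0,0,1]))
E
```

```text
shift [-0.2999 -0.2784  0.0706] rot [-0.0018  0.0008  1.088 ] tz [ 0.  0. -1.]
[-0.4488 -0.4621 -0.7648]
```

Units first: turns go in shares of 90 degrees. So 1.088 rad / 1.5708 = 0.6926.

```bash
A="x"; echo '{"jaw":[0.042, 0.042, 0.042, 0.042, 0.042, 0.042, 0.042, 0.042, 0.042, 0.042, 0.042, 0.042, 0.042], "tx":[-0.3, -0.3, -0.3, -0.3, -0.3, -0.3, -0.3, -0.3, -0.3, -0.3, -0.3, -0.3, -0.3], "ty":[-0.2784, -0.2784, -0.2784, -0.2784, -0.2784, -0.2784, -0.2784, -0.2784, -0.2784, -0.2784, -0.2784, -0.2784, -0.2784], "tz":[0.0706, 0.0706, 0.0706, 0.0706, 0.0706, 0.0706, 0.0706, 0.0706, 0.0706, 0.0706, 0.0706, 0.0706, 0.0706], "ax":[0, 0, 0, 0, 0, 0, 0, 0, 0, 0, 0, 0, 0], "ay":[0, 0, 0, 0, 0, 0, 0, 0, 0, 0, 0, 0, 0], "az":[0.6926, 0.6926, 0.6926, 0.6926, 0.6926, 0.6926, 0.6926, 0.6926, 0.6926, 0.6926, 0.6926, 0.6926, 0.6926]}' | python3 jog.py 40
python3 - <<'E'
from h import *
o=ctrl.get_obs();im=cams.get_image('wrist');np.save('w1',im)
save('w1.png',cv2.resize(im,(768,576)));rel([.42,.182,.05],Rt(.035));print(o['q'])
p,T=camT('wrist',o)
for y in(.0815,.284):print(proj(p,T,[.42,y,.078])*1.5)
E
```

```text
t: 1.18
tool_pos: [0.4203, 0.1826, 0.1605]
tool_rot: [-2.182, -2.259, 0.0]
contact_force: [-0.2, 0.7, 0.3]
opening: 0.0421
grip_force: 0.0
shift [-0.0013 -0.0002  0.1107] rot [-0.0002 -0.0004  0.001 ] tz [ 0.  0. -1.]
[ 0.2469 -0.3108  2.0626  0.0006  1.3903  0.2125]
[364.8901 482.0723]
[379.4552  66.3275]
```

View pics/w1.png

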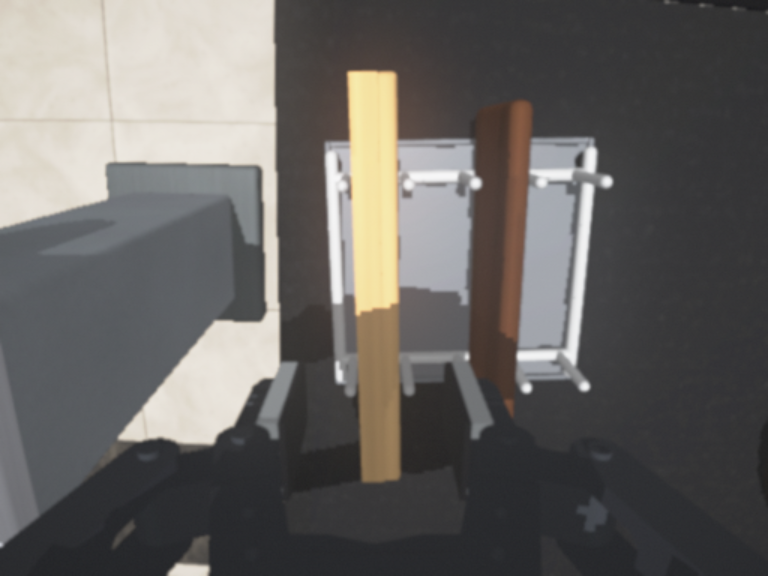

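Run:
```python
from h import *
o=ctrl.get_obs();p,T=camT('wrist',o)
for u,v in((348,72),(397,72),(362,480),(399,478),(356,300),(398,300)):print(atz(p,T,u/1.5,v/1.5,.078))
```

```text
[0.4069 0.282  0.078 ]
[0.4271 0.2827 0.078 ]
[0.4186 0.0832 0.078 ]
[0.438  0.0851 0.078 ]
[0.4129 0.1831 0.078 ]
[0.4324 0.1838 0.078 ]
```

Wrist picture: the pale tier's top edge runs from (348–397,72) to (362–399,480). That puts its middle at (0.4227,0.183), with yaw about 0.056.

```bash
python3 - <<'E'
from h import *
rel([.4227,.183,.05],Rt(.056))
E
echo '{"jaw":[0.042, 0.042, 0.042, 0.042, 0.042, 0.042, 0.015, 0.015, 0.015, 0.015, 0.015], "tx":[0, 0, 0, 0, 0, 0, 0, 0, 0, 0, 0], "ty":[0.0025, 0.0025, 0.0025, 0.0025, 0.0025, 0.0025, 0.0025, 0.0025, 0.0025, 0.0025, 0.0025], "tz":[0.03, 0.06, 0.085, 0.1, 0.11, 0.11, 0.11, 0.11, 0.11, 0.11, 0.11], "ax":[0, 0, 0, 0, 0, 0, 0, 0, 0, 0, 0], "ay":[0, 0, 0, 0, 0, 0, 0, 0, 0, 0, 0], "az":[-0.0127, -0.0127, -0.0127, -0.0127, -0.0127, -0.0127, -0.0127, -0.0127, -0.0127, -0.0127, -0.0127]}' | python3 jog.py
python3 - <<'E'
from h import *
rel([.4227,.183,.05],Rt(.056))
E
```

```text
shift [-0.0004  0.0025  0.1107] rot [-0.0002 -0.0004 -0.02  ] tz [ 0.  0. -1.]
t: 2.15
tool_pos: [0.424, 0.1832, 0.0522]
tool_rot: [2.159, 2.281, 0.005]
contact_force: [-0.1, 1.7, 3.2]
opening: 0.0193
grip_force: 39.7
shift [-0.0002 -0.0013  0.0022] rot [ 0.0026 -0.0014 -0.0011] tz [ 0.  0. -1.]
```

```bash
echo '{"jaw":[0.015, 0.015, 0.015, 0.015, 0.015, 0.015, 0.015], "tx":[0, 0, 0, 0, 0, 0, 0], "ty":[0, 0, 0, 0, 0, 0, 0], "tz":[-0.01, -0.03, -0.06, -0.09, -0.12, -0.15, -0.15], "ax":[0, 0, 0, 0, 0, 0, 0], "ay":[0, 0, 0, 0, 0, 0, 0], "az":[0, 0, 0, 0, 0, 0, 0]}' | python3 jog.py
python3 - <<'E'
from h import *
rel([.5,.46,.2],Rt(.744));print(ctrl.get_obs()['q'])
E
```

```text
t: 2.73
tool_pos: [0.4264, 0.1832, 0.2086]
tool_rot: [2.155, 2.276, 0.016]
contact_force: [0.8, -0.2, -0.5]
opening: 0.0192
grip_force: 39.7
shift [0.2724 0.0885 0.0102] rot [ 0.0125  0.0025 -0.6893] tz [ 0.  0. -1.]
[ 0.2455 -0.3443  2.007  -0.0006  1.4663  0.1908]
```

Scaled: -0.689 rad / 1.5708 = -0.4386.

```bash
echo '{"jaw":[0.015, 0.015, 0.015, 0.015, 0.015, 0.015, 0.015, 0.015, 0.015, 0.015], "tx":[0.04, 0.08, 0.12, 0.16, 0.2, 0.235, 0.26, 0.272, 0.272, 0.272], "ty":[0.012, 0.025, 0.038, 0.05, 0.063, 0.076, 0.085, 0.0885, 0.0885, 0.0885], "tz":[0, 0, 0, 0, 0, 0.005, 0.008, 0.01, 0.01, 0.01], "ax":[0, 0, 0, 0, 0, 0, 0, 0, 0, 0], "ay":[0, 0, 0, 0, 0, 0, 0, 0, 0, 0], "az":[-0.0637, -0.1273, -0.191, -0.2546, -0.3183, -0.382, -0.4202, -0.4386, -0.4386, -0.4386]}' | python3 jog.py
python3 - <<'E'
from h import *
h=np.array([np.cos(.744),np.sin(.744),0])
for t in(-.4,-.8): rel([.5,.46,.2],Rt(.744,t))
E
```

```text
t: 3.57
tool_pos: [0.4958, 0.4582, 0.1893]
tool_rot: [-1.263, -2.876, 0.005]
contact_force: [0.5, -0.7, -1.9]
opening: 0.0197
grip_force: 40.3
shift [-0.0015  0.0043 -0.0108] rot [-0.4032  0.0006 -0.0005] tz [ 0.2865  0.2637 -0.9211]
shift [-0.0015  0.0043 -0.0108] rot [-0.8032  0.0007 -0.0004] tz [ 0.5278  0.4858 -0.6967]
```

Scaled: -0.8 rad / 1.5708 = -0.5093.

```bash
echo '{"jaw":[0.015, 0.015, 0.015, 0.015, 0.015, 0.015, 0.015, 0.015, 0.015, 0.015], "tx":[0, 0, 0, 0, 0, 0, 0, 0, 0, 0], "ty":[0, 0, 0, 0, 0, 0, 0, 0, 0, 0], "tz":[0, 0, 0, 0, 0, 0, 0, 0, 0, 0], "ax":[-0.0637, -0.1273, -0.191, -0.2546, -0.3183, -0.382, -0.4456, -0.5093, -0.5093, -0.5093], "ay":[0, 0, 0, 0, 0, 0, 0, 0, 0, 0], "az":[0, 0, 0, 0, 0, 0, 0, 0, 0, 0]}' | python3 jog.py
python3 - <<'E'
from h import *
print(ctrl.get_obs()['q']);rel([.5,.46,.05],Rt(.744,-.8));rel([.5,.46,.04],Rt(.744,-.8))
im=cams.get_image('scene');save('s2.png',cv2.resize(im[80:220,0:200],(800,560)))
E
```

```text
t: 4.4
tool_pos: [0.4947, 0.4566, 0.1881]
tool_rot: [1.064, 2.419, 1.014]
contact_force: [0.1, 0.8, -2.1]
opening: 0.0188
grip_force: 41.3
[ 0.589  -0.2039  2.0744  0.2326  0.4948 -0.3132]
shift [-0.0011 -0.0941  0.1012] rot [-0.0064  0.0006 -0.0015] tz [ 0.5278  0.4858 -0.6967]
shift [-0.0011 -0.1012  0.1082] rot [-0.0064  0.0006 -0.0015] tz [ 0.5278  0.4858 -0.6967]
```

View pics/s2.png

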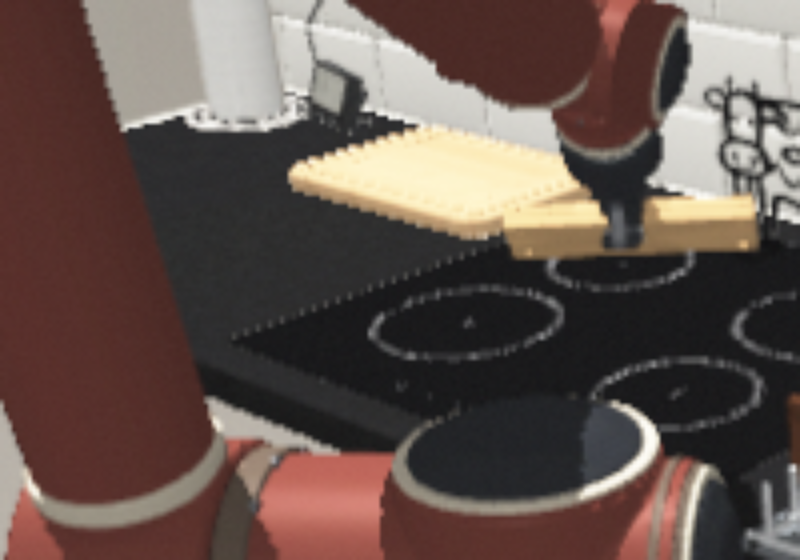

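The scene crop shows the tier gripped in the middle (about (625,230)) and tilted over the hob, with the hole side toward the robot as wanted.

```bash
echo '{"jaw":[0.015, 0.015, 0.015, 0.015, 0.015, 0.015, 0.015, 0.015], "tx":[0, 0, 0, 0, 0, 0, 0, 0], "ty":[-0.02, -0.04, -0.06, -0.08, -0.09, -0.095, -0.095, -0.095], "tz":[0.022, 0.043, 0.065, 0.085, 0.096, 0.102, 0.102, 0.102], "ax":[0, 0, 0, 0, 0, 0, 0, 0], "ay":[0, 0, 0, 0, 0, 0, 0, 0], "az":[0, 0, 0, 0, 0, 0, 0, 0]}' | python3 jog.py
python3 - <<'E'
from h import *
rel([.5,.46,.04],Rt(.744,-.8));print(ctrl.get_obs()['contact_force'])
E
```

```text
t: 5.12
tool_pos: [0.5031, 0.4647, 0.0529]
tool_rot: [1.059, 2.414, 1.022]
contact_force: [0.0, -0.2, -2.5]
opening: 0.0192
grip_force: 41.2
shift [-0.0014 -0.013   0.005 ] rot [ 0.0011 -0.0001 -0.    ] tz [ 0.5278  0.4858 -0.6967]
[ 0.0097 -0.2173 -2.4689]
```

```bash
echo '{"jaw":[0.015, 0.015, 0.015, 0.015, 0.015], "tx":[0, 0, 0, 0, 0], "ty":[-0.003, -0.006, -0.008, -0.009, -0.009], "tz":[0.003, 0.006, 0.008, 0.009, 0.009], "ax":[0, 0, 0, 0, 0], "ay":[0, 0, 0, 0, 0], "az":[0, 0, 0, 0, 0]}' | python3 jog.py
python3 - <<'E'
from h import *
rel([.5,.46,.04],Rt(.744,-.8));print(ctrl.get_obs()['contact_force'])
E
```

```text
t: 5.53
tool_pos: [0.5014, 0.4638, 0.0384]
tool_rot: [1.06, 2.415, 1.02]
contact_force: [0.6, 0.9, -2.7]
opening: 0.019
grip_force: 41.2
shift [-0.0018 -0.0014 -0.0037] rot [-0.0006 -0.0002 -0.0001] tz [ 0.5278  0.4858 -0.6967]
[ 0.6272  0.8504 -2.6616]
```

Close to touching. I'll open, then pull back along the tool axis.

```bash
echo '{"jaw":[0.036, 0.036, 0.036, 0.036, 0.036, 0.036, 0.036, 0.036, 0.036, 0.036, 0.036], "tx":[0, 0, 0, 0, 0, 0, 0, 0, 0, 0, 0], "ty":[0, 0, 0, 0, 0, 0, 0, 0, 0, 0, 0], "tz":[0, 0, 0, -0.01, -0.02, -0.035, -0.05, -0.08, -0.12, -0.16, -0.16], "ax":[0, 0, 0, 0, 0, 0, 0, 0, 0, 0, 0], "ay":[0, 0, 0, 0, 0, 0, 0, 0, 0, 0, 0], "az":[0, 0, 0, 0, 0, 0, 0, 0, 0, 0, 0]}' | python3 jog.py
python3 - <<'E'
from h import *
rel([.46,.42,.2],Rt(.744))
im=cams.get_image('wrist');save('w3.png',im)
E
```

```text
t: 6.45
tool_pos: [0.419, 0.3869, 0.164]
tool_rot: [1.049, 2.395, 1.042]
contact_force: [1.5, 0.7, 2.6]
opening: 0.0359
grip_force: 0.0
shift [-0.0036  0.0622  0.014 ] rot [0.8227 0.0046 0.0014] tz [ 0.  0. -1.]
```

View pics/w3.png

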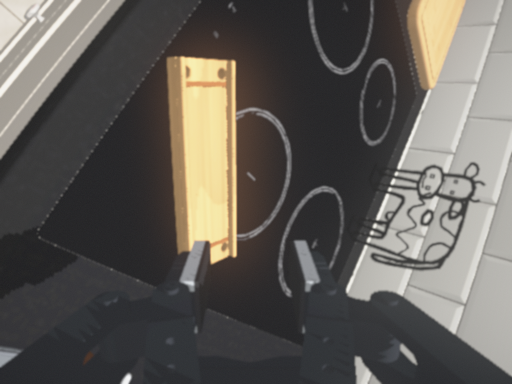

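The tier lies flat on the hob with its lips up: centre near (205,160), holes at (188,72), (222,74) and (224,247). I'll go above it.

Run:
```python
from h import *
o=ctrl.get_obs();p,T=camT('wrist',o)
H=[atz(p,T,*uv,.017) for uv in((188,72),(222,74),(224,247))]
c=(H[0]+H[2])/2;v=H[1]-H[2];print(H,c,np.arctan2(-v[0],v[1]))
yaw=np.arctan2(-v[0],v[1]);Rr=Rt(yaw)
# camera centred over the tier
rel(c+[0,0,.2]-Rr.apply([.065,0,0]),Rr)
```

```text
[array([0.4186, 0.5047, 0.017 ]), array([0.4473, 0.5301, 0.017 ]), array([0.5628, 0.4019, 0.017 ])] [0.4907 0.4533 0.017 ] 0.7334945084031697
shift [-0.0649  0.1073  0.0321] rot [ 0.8179 -0.0006  0.0108] tz [ 0.  0. -1.]
```

Run:
```python
from h import *
p=cams.camera_params('wrist');M=np.array(p['tool_from_camera'])
for h in(.11,.15,.2):
  for d in(0,.03,.06):print(h,d,[proj(p,M,[d+y,0,h]).round() for y in(88e-3,-88e-3)], proj(p,M,[0,.02,0.0]).round())
c=np.array([0.4907,0.4533,0.017]);Rr=Rt(.7335)
for h,d in((.12,.03),(.15,.04)): rel(c+[0,0,h]-Rr.apply([d,0,0]),Rr)
```

```text
0.11 0 [array([248.,  68.]), array([248., 287.])] [291. 256.]
0.11 0.03 [array([248.,  22.]), array([248., 256.])] [291. 256.]
0.11 0.06 [array([248., -26.]), array([248., 222.])] [291. 256.]
0.15 0 [array([248.,  71.]), array([248., 264.])] [291. 256.]
0.15 0.03 [array([248.,  32.]), array([248., 236.])] [291. 256.]
0.15 0.06 [array([248.,  -9.]), array([248., 205.])] [291. 256.]
0.2 0 [array([249.,  73.]), array([249., 242.])] [291. 256.]
0.2 0.03 [array([249.,  40.]), array([249., 216.])] [291. 256.]
0.2 0.06 [array([249.,   5.]), array([249., 190.])] [291. 256.]
shift [-0.0296  0.0492  0.087 ] rot [ 0.8179 -0.0006  0.0108] tz [ 0.  0. -1.]
shift [-0.0397  0.071   0.0664] rot [ 0.8179 -0.0006  0.0108] tz [ 0.  0. -1.]
```

Scaled: 0.818 rad / 1.5708 = 0.5208.

```bash
echo '{"jaw":[0.085, 0.085, 0.085, 0.085, 0.085, 0.085, 0.085, 0.085, 0.085, 0.085], "tx":[-0.005, -0.01, -0.015, -0.02, -0.025, -0.03, -0.03, -0.03, -0.03, -0.03], "ty":[0.012, 0.024, 0.036, 0.048, 0.06, 0.071, 0.071, 0.071, 0.071, 0.071], "tz":[0, 0.01, 0.02, 0.035, 0.05, 0.066, 0.066, 0.066, 0.066, 0.066], "ax":[0.0764, 0.1528, 0.2292, 0.3056, 0.382, 0.4584, 0.5208, 0.5208, 0.5208, 0.5208], "ay":[0, 0, 0, 0, 0, 0, 0, 0, 0, 0], "az":[0, 0, 0, 0, 0, 0.0064, 0.0069, 0.0069, 0.0069, 0.0069]}' | python3 jog.py
python3 - <<'E'
from h import *
o=ctrl.get_obs();im=cams.get_image('wrist');np.save('w4',im);import pickle;pickle.dump(o,open('o4','wb'))
print(o['tool_pos'],R.from_rotvec(o['tool_rot']).as_matrix())
c=cv2.resize(im[0:270,180:320],None,fx=2.2,fy=2.2,interpolation=cv2.INTER_CUBIC)
W=np.zeros((600,800,3),np.uint8);W[:594,:308]=c
p,T=camT('wrist',o);ce=np.array([0.4907,0.4533,0.017]);Rr=Rt(.7335)
for i,(y,x) in enumerate(((88,-20.5),(88,20.5),(-88,-20.5),(-88,20.5))):
    q=proj(p,T,ce+Rr.apply([y/1e3,x/1e3,0])).round().astype(int);print(q)
    k=cv2.resize(im[max(q[1]-20,0):max(q[1]-20,0)+40,q[0]-20:q[0]+20],(240,240),interpolation=cv2.INTER_CUBIC)
    r,cc=divmod(i,2);W[r*250:r*250+240,310+cc*245:550+cc*245]=k
save('w4.png',W)
E
```

```text
t: 7.33
tool_pos: [0.508, 0.4294, 0.1536]
tool_rot: [-1.271, -2.86, 0.024]
contact_force: [0.1, -0.7, 0.2]
opening: 0.0849
grip_force: 0.0
[0.508  0.4294 0.1536] [[-0.6703  0.7419 -0.0169]
 [ 0.7421  0.6702 -0.0092]
 [ 0.0045 -0.0187 -0.9998]]
[229  31]
[283  31]
[232 243]
[278 243]
```

View pics/w4.png

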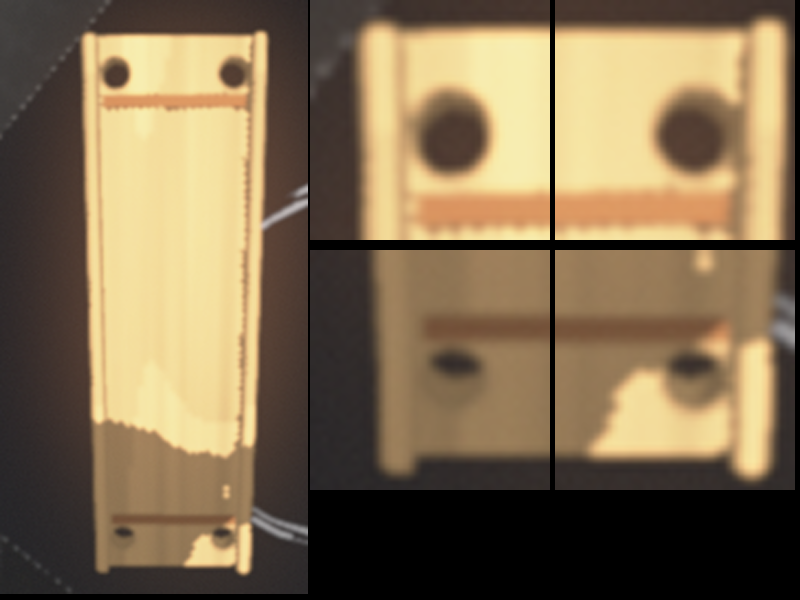

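The crops show the hole mouths at about (232.7,33), (286.3,33), (236.5,244.3) and (281.2,244.7) in full-image pixels.

```bash
cat >> h.py <<'E'
from scipy.optimize import least_squares
def fit(px,xs,p,T,z,x0,free_z=False):
    # rigid fit: px (u,v) of points at own (x,y) with y along tool x, x along tool y
    def f(s):
        Rr=Rt(s[2]); zz=s[3] if free_z else z
        return np.concatenate([proj(p,T,np.array([s[0],s[1],zz])+Rr.apply([y,x,0]))-q for (x,y),q in zip(xs,px)])
    r=least_squares(f,list(x0)+([z] if free_z else []),x_scale=.01);return r.x,r.fun
XS=[(-.0205,.088),(.0205,.088),(-.0205,-.088),(.0205,-.088)]
E
python3 - <<'E'
from h import *;import pickle
o=pickle.load(open('o4','rb'));p,T=camT('wrist',o)
px=[(232.7,33),(286.3,33),(236.5,244.3),(281.2,244.7)]
for f in(0,1):
    s,e=fit(px,XS,p,T,.017,(.49,.453,.73),f);print(s,e.round(2))
o2=ctrl.get_obs();print(o2['tool_pos'],o2['tool_rot'],o['tool_pos'])
s,e=fit(px,XS,p,T,.017,(.49,.453,.73))
rel([s[0],s[1],.05],Rt(s[2]))
E
```

```text
[0.4941 0.4542 0.7397] [-0.15  0.02  0.21 -0.28 -0.45  0.32  0.38  0.06]
[0.4942 0.4542 0.7396 0.0164] [-0.09  0.2   0.15 -0.1  -0.41  0.07  0.34 -0.19]
[0.5078 0.4292 0.1543] [-1.271  -2.8605  0.0232] [0.508  0.4294 0.1536]
shift [0.0273 0.0085 0.1043] rot [-0.0181 -0.0044 -0.0051] tz [ 0.  0. -1.]
```

Scaled: -0.018 rad / 1.5708 = -0.0115.

```bash
echo '{"jaw":[0.085, 0.085, 0.085, 0.085, 0.085, 0.085], "tx":[0.012, 0.0273, 0.0273, 0.0273, 0.0273, 0.0273], "ty":[0.004, 0.0085, 0.0085, 0.0085, 0.0085, 0.0085], "tz":[0.035, 0.06, 0.09, 0.1, 0.1, 0.1], "ax":[-0.0115, -0.0115, -0.0115, -0.0115, -0.0115, -0.0115], "ay":[-0.0028, -0.0028, -0.0028, -0.0028, -0.0028, -0.0028], "az":[-0.0032, -0.0032, -0.0032, -0.0032, -0.0032, -0.0032]}' | python3 jog.py
python3 - <<'E'
from h import *
rel([.4941,.4542,.004],Rt(.7397))
E
```

```text
t: 7.88
tool_pos: [0.4949, 0.4542, 0.0558]
tool_rot: [1.269, 2.873, 0.0]
contact_force: [-0.2, -0.5, 0.5]
opening: 0.085
grip_force: 0.0
shift [ 0.0006 -0.0006  0.0518] rot [ 0.0004  0.0004 -0.0006] tz [ 0.  0. -1.]
```

```bash
echo '{"jaw":[0.085, 0.085, 0.085, 0.085, 0.085, 0.055, 0.055, 0.055, 0.055, 0.055], "tx":[0, 0.0005, 0.0005, 0.0005, 0.0005, 0.0005, 0.0005, 0.0005, 0.0005, 0.0005], "ty":[0, -0.0005, -0.0005, -0.0005, -0.0005, -0.0005, -0.0005, -0.0005, -0.0005, -0.0005], "tz":[0.025, 0.04, 0.05, 0.05, 0.05, 0.05, 0.05, 0.05, 0.05, 0.05], "ax":[0, 0, 0, 0, 0, 0, 0, 0, 0, 0], "ay":[0, 0, 0, 0, 0, 0, 0, 0, 0, 0], "az":[0, 0, 0, 0, 0, 0, 0, 0, 0, 0]}' | python3 jog.py 40
python3 - <<'E'
from h import *
rel([.4941,.4542,.004],Rt(.7397))
E
```

```text
t: 8.72
tool_pos: [0.4954, 0.4554, 0.0069]
tool_rot: [1.268, 2.873, 0.003]
contact_force: [0.2, -0.7, 6.3]
opening: 0.061
grip_force: 46.7
shift [-0.     -0.0018  0.0029] rot [ 0.0023  0.0007 -0.0004] tz [ 0.  0. -1.]
```

```bash
echo '{"jaw":[0.055, 0.085, 0.085, 0.085, 0.085, 0.085, 0.085, 0.085, 0.085, 0.085, 0.085], "tx":[0, 0, 0, 0, 0, -0.015, -0.03, -0.03, -0.03, -0.03, -0.03], "ty":[0, 0, 0, 0, 0, 0, 0, 0, 0, 0, 0], "tz":[0, 0, 0, 0, -0.04, -0.08, -0.12, -0.15, -0.15, -0.15, -0.15], "ax":[0, 0, 0, 0, 0, 0, 0, 0, 0, 0, 0], "ay":[0, 0, 0, 0, 0, 0, 0, 0, 0, 0, 0], "az":[0, 0, 0, 0, 0, 0, 0, 0, 0, 0, 0]}' | python3 jog.py
python3 - <<'E'
from h import *;import pickle
for i in range(1): o=ctrl.get_obs()
im=cams.get_image('wrist');np.save('w5',im);pickle.dump(o,open('o5','wb'))
p,T=camT('wrist',o);o4=pickle.load(open('o4','rb'));T4=camT('wrist',o4)[1]
px=[(232.7,33),(286.3,33),(236.5,244.3),(281.2,244.7)]
s,e=fit(px,XS,p,T4,.017,(.49,.453,.73))
# guess from prediction
g=np.array([proj(p,T,np.array([s[0],s[1],.017])+Rt(s[2]).apply([y,x,0])) for x,y in XS],np.float32)
a=cv2.cvtColor(np.load('w4.npy'),cv2.COLOR_RGB2GRAY);b=cv2.cvtColor(im,cv2.COLOR_RGB2GRAY)
n,st,er=cv2.calcOpticalFlowPyrLK(a,b,np.array(px,np.float32),g.copy(),winSize=(25,25),maxLevel=1,flags=cv2.OPTFLOW_USE_INITIAL_FLOW)
print(g,n,st.ravel(),er.ravel());print(o['tool_pos'],o['dq'])
for f in(0,1):print(*fit(n,XS,p,T,.017,s,f))
E
```

```text
t: 9.63
tool_pos: [0.5141, 0.4323, 0.1542]
tool_rot: [-1.269, -2.874, 0.002]
contact_force: [-0.4, -0.9, 0.5]
opening: 0.0848
grip_force: 0.0
[[221.5546  29.3055]
 [275.5944  29.3084]
 [225.9057 241.6309]
 [271.415  241.6448]] [[225.5269  29.385 ]
 [279.1444  29.6346]
 [229.7189 241.329 ]
 [274.4935 241.9216]] [1 1 1 1] [2.2782 2.1223 0.7283 7.1867]
[0.5141 0.4323 0.1542] [0.004  0.0236 0.0332 0.0017 0.0025 0.0015]
[0.4964 0.4561 0.7406] [-0.1635  0.0618  0.2535 -0.1991 -0.4178  0.4222  0.3122 -0.2049]
[0.4964 0.4561 0.7406 0.0166] [-0.1225  0.1826  0.2125 -0.0781 -0.3889  0.2526  0.2831 -0.3744]
```

Run:
```python
from h import *
print(ctrl.get_obs()['q']);rel([.461,-.265,.318],Rt(0))
```

```text
[ 0.5888  0.2172  1.5658 -0.0003  1.3621 -0.1506]
shift [-0.4796 -0.5091 -0.1634] rot [-0.0034  0.0011  0.7395] tz [ 0.  0. -1.]
```

Units first: turns go in shares of 90 degrees. So 0.05 rad / 1.5708 = 0.0318.

```bash
echo '{"jaw":[0.085, 0.085, 0.085, 0.085, 0.085, 0.085, 0.085, 0.085, 0.085, 0.085, 0.085, 0.085, 0.085, 0.085, 0.085, 0.085, 0.085, 0.085, 0.085, 0.085], "tx":[-0.02, -0.04, -0.066, -0.09, -0.12, -0.145, -0.175, -0.2, -0.23, -0.255, -0.285, -0.31, -0.34, -0.365, -0.395, -0.42, -0.45, -0.4796, -0.4796, -0.4796], "ty":[-0.02, -0.04, -0.066, -0.095, -0.12, -0.15, -0.178, -0.21, -0.24, -0.27, -0.3, -0.33, -0.36, -0.39, -0.42, -0.447, -0.475, -0.509, -0.509, -0.509], "tz":[-0.03, -0.06, -0.08, -0.1, -0.12, -0.14, -0.155, -0.163, -0.163, -0.163, -0.163, -0.163, -0.163, -0.163, -0.163, -0.163, -0.163, -0.1634, -0.1634, -0.1634], "ax":[0, 0, 0, 0, 0, 0, 0, 0, 0, 0, 0, 0, 0, 0, 0, 0, 0, 0, 0, 0], "ay":[0, 0, 0, 0, 0, 0, 0, 0, 0, 0, 0, 0, 0, 0, 0, 0, 0, 0, 0, 0], "az":[0.0318, 0.0637, 0.0955, 0.1273, 0.1592, 0.191, 0.2228, 0.2546, 0.2865, 0.3183, 0.3501, 0.382, 0.4138, 0.4456, 0.4708, 0.4708, 0.4708, 0.4708, 0.4708, 0.4708]}' | python3 jog.py
echo '{"jaw":[0.085, 0.085, 0.085], "tx":[0, 0, 0], "ty":[0, 0, 0], "tz":[0, 0, 0], "ax":[0, 0, 0], "ay":[0, 0, 0], "az":[0, 0, 0]}' | python3 jog.py
python3 - <<'E'
from h import *;import pickle
o=ctrl.get_obs();im=cams.get_image('wrist');np.save('w6',im);pickle.dump(o,open('o6','wb'))
p,T=camT('wrist',o);W=np.zeros((600,800,3),np.uint8)
W[:594,:308]=cv2.resize(im[0:270,180:320],None,fx=2.2,fy=2.2,interpolation=cv2.INTER_CUBIC)
for i,(x,y) in enumerate(XS):
    q=proj(p,T,np.array([.461,-.239,.168])+Rt(0).apply([y,x,0])).round().astype(int)
    y0=max(q[1]-20,0);x0=q[0]-20;print(x0,y0)
    k=cv2.resize(im[y0:y0+40,x0:x0+40],(240,240),interpolation=cv2.INTER_CUBIC)
    r,cc=divmod(i,2);W[r*250:r*250+240,310+cc*245:550+cc*245]=k
save('w6.png',W);print(o['tool_pos'],o['tool_rot'])
E
```

```text
t: 11.35
tool_pos: [0.4606, -0.2661, 0.3157]
tool_rot: [-2.222, -2.214, 0.001]
contact_force: [0.5, 1.0, -0.1]
opening: 0.0848
grip_force: 0.0
t: 11.6
tool_pos: [0.4619, -0.2632, 0.3182]
tool_rot: [-2.219, -2.223, -0.0]
contact_force: [0.2, 0.2, -0.7]
opening: 0.0849
grip_force: 0.0
201 20
253 20
205 222
249 222
[ 0.4619 -0.2632  0.3182] [-2.2189 -2.2233 -0.0001]
```

View pics/w6.png

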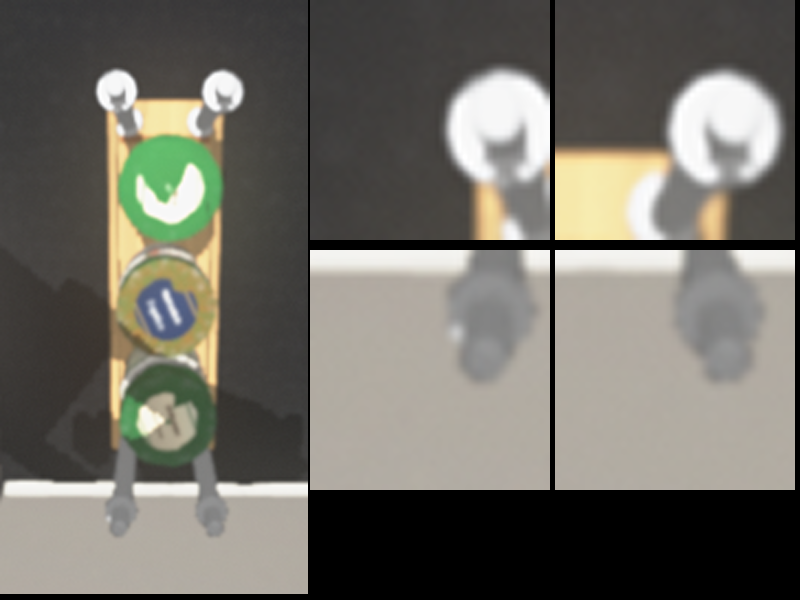

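The spigot tips and collars are clear in all four crops. I'm fitting both sets together.

```bash
cat > rackfit.py <<'E'
from h import *;import pickle
o=pickle.load(open('o6','rb'));p,T=camT('wrist',o)
tip=np.array([(232.7,38.3),(283,38),(234.2,240),(277.7,239.8)])
col=np.array([(233.7,41.3),(281.2,41.3),(235.2,231.7),(276.2,231.7)])
for f in(0,1):
    for px,z in((tip,.168),(col,.150)):
        s,e=fit(px,XS,p,T,z,(.461,-.239,0),f);print(s,e.round(2))
E
python3 rackfit.py
python3 - <<'E'
from h import *
# refine: tracker-free edge check on enlarged crops is available in pics/w6.png
a=R.from_rotvec(ctrl.get_obs()['tool_rot']).as_matrix();print(a[:,1])
E
```

```text
[ 0.4695 -0.2372 -0.0003] [-0.56 -0.4   0.47  0.14  0.02  0.05  0.09  0.33]
[ 0.4696 -0.2372 -0.0007] [-0.4  -0.53  0.37 -0.29 -0.17  0.52  0.21  0.61]
[ 0.4695 -0.2373 -0.0003  0.1673] [-0.5  -0.22  0.4   0.33  0.06 -0.21  0.05  0.07]
[ 0.4696 -0.2373 -0.0007  0.1482] [-0.26 -0.08  0.22  0.16 -0.06 -0.09  0.1   0.  ]
[1.     0.002  0.0001]
```

Run:
```python
from h import *
rel([.4954,.4554,.12],Rt(.7406))
```

```text
shift [0.7186 0.0349 0.1986] rot [ 0.0001 -0.     -0.7386] tz [ 0.  0. -1.]
```

Scaled: -0.15 rad / 1.5708 = -0.0955.

```bash
echo '{"jaw":[0.085, 0.085, 0.085, 0.085, 0.085, 0.085, 0.085, 0.085, 0.085, 0.085, 0.085, 0.085, 0.085, 0.085, 0.085, 0.085, 0.085, 0.085, 0.085, 0.085], "tx":[0.04, 0.08, 0.12, 0.16, 0.2, 0.24, 0.28, 0.32, 0.358, 0.396, 0.434, 0.472, 0.51, 0.548, 0.585, 0.622, 0.656, 0.69, 0.7186, 0.7186], "ty":[0.002, 0.004, 0.006, 0.008, 0.01, 0.012, 0.014, 0.016, 0.018, 0.02, 0.022, 0.024, 0.026, 0.028, 0.03, 0.032, 0.033, 0.034, 0.0349, 0.0349], "tz":[0, 0, 0, 0, 0, 0, 0.01, 0.02, 0.035, 0.05, 0.065, 0.08, 0.095, 0.11, 0.13, 0.15, 0.17, 0.19, 0.1986, 0.1986], "ax":[0, 0, 0, 0, 0, 0, 0, 0, 0, 0, 0, 0, 0, 0, 0, 0, 0, 0, 0, 0], "ay":[0, 0, 0, 0, 0, 0, 0, 0, 0, 0, 0, 0, 0, 0, 0, 0, 0, 0, 0, 0], "az":[-0.0318, -0.0637, -0.0955, -0.1273, -0.1592, -0.191, -0.2228, -0.2546, -0.2865, -0.3183, -0.3501, -0.382, -0.4138, -0.4456, -0.4702, -0.4702, -0.4702, -0.4702, -0.4702, -0.4702]}' | python3 jog.py
echo '{"jaw":[0.085, 0.085, 0.085, 0.085, 0.085, 0.085], "tx":[0, 0, 0, 0, 0, 0], "ty":[0, 0, 0, 0, 0, 0], "tz":[0.03, 0.05, 0.06, 0.06, 0.06, 0.06], "ax":[0, 0, 0, 0, 0, 0], "ay":[0, 0, 0, 0, 0, 0], "az":[0, 0, 0, 0, 0, 0]}' | python3 jog.py
python3 - <<'E'
from h import *
rel([.4954,.4554,.006],Rt(.7406))
E
```

```text
t: 13.32
tool_pos: [0.4933, 0.458, 0.1162]
tool_rot: [-1.26, -2.874, 0.005]
contact_force: [-0.7, -0.1, -0.8]
opening: 0.0855
grip_force: 0.0
t: 13.82
tool_pos: [0.4976, 0.4544, 0.0621]
tool_rot: [1.269, 2.872, 0.004]
contact_force: [-0.2, -0.3, 0.6]
opening: 0.0849
grip_force: 0.0
shift [ 0.0023 -0.0011  0.0561] rot [ 0.0029  0.0007 -0.0022] tz [ 0.  0. -1.]
```

Scaled: -0.002 rad / 1.5708 = -0.0013.

```bash
echo '{"jaw":[0.085, 0.085, 0.085, 0.085, 0.085, 0.085], "tx":[0.001, 0.002, 0.002, 0.002, 0.002, 0.002], "ty":[0, -0.001, -0.001, -0.001, -0.001, -0.001], "tz":[0.03, 0.045, 0.056, 0.056, 0.056, 0.056], "ax":[0, 0.0013, 0.0013, 0.0013, 0.0013, 0.0013], "ay":[0, 0, 0, 0, 0, 0], "az":[-0.0013, -0.0013, -0.0013, -0.0013, -0.0013, -0.0013]}' | python3 jog.py
python3 - <<'E'
from h import *
rel([.4954,.4554,.006],Rt(.7406))
E
echo '{"jaw":[0.055, 0.055, 0.055, 0.055, 0.055, 0.055], "tx":[0, 0, 0, 0, 0, 0], "ty":[0, 0, 0, 0, 0, 0], "tz":[0, 0, 0, 0, 0, 0], "ax":[0, 0, 0, 0, 0, 0], "ay":[0, 0, 0, 0, 0, 0], "az":[0, 0, 0, 0, 0, 0]}' | python3 jog.py 50
python3 - <<'E'
from h import *
rel([.4964,.4561,.006],Rt(.7406));print(ctrl.get_obs()['tool_pos'])
E
```

```text
t: 14.32
tool_pos: [0.4953, 0.4551, 0.005]
tool_rot: [1.267, 2.874, -0.001]
contact_force: [-0.5, -0.6, -0.2]
opening: 0.0854
grip_force: 0.0
shift [ 0.0002  0.0003 -0.001 ] rot [-0.0005  0.0005 -0.0002] tz [ 0.  0. -1.]
t: 14.82
tool_pos: [0.4957, 0.4554, 0.0057]
tool_rot: [1.267, 2.874, 0.001]
contact_force: [0.9, 0.8, 6.2]
opening: 0.0607
grip_force: 57.9
shift [ 0.0001  0.001  -0.0003] rot [ 0.0007  0.0007 -0.0002] tz [ 0.  0. -1.]
[0.4957 0.4554 0.0057]
```

```bash
echo '{"jaw":[0.055, 0.055, 0.055, 0.055, 0.055, 0.055, 0.055, 0.055, 0.055, 0.055, 0.055, 0.055], "tx":[0, 0, 0, 0, 0, 0, 0, 0, 0, 0, 0, 0], "ty":[0, 0, 0, 0, 0, 0, 0, 0, 0, 0, 0, 0], "tz":[-0.01, -0.03, -0.06, -0.09, -0.12, -0.15, -0.18, -0.21, -0.23, -0.24, -0.24, -0.24], "ax":[0, 0, 0, 0, 0, 0, 0, 0, 0, 0, 0, 0], "ay":[0, 0, 0, 0, 0, 0, 0, 0, 0, 0, 0, 0], "az":[0, 0, 0, 0, 0, 0, 0, 0, 0, 0, 0, 0]}' | python3 jog.py
python3 - <<'E'
from h import *
rel([.4685,-.2373,.25],Rt(-.0005));print(ctrl.get_obs()['q'])
E
```

```text
t: 15.82
tool_pos: [0.4945, 0.4547, 0.2428]
tool_rot: [-1.267, -2.873, 0.005]
contact_force: [-0.2, -0.6, -3.3]
opening: 0.0605
grip_force: 57.1
shift [-0.4933 -0.486  -0.0054] rot [-0.0034  0.0015  0.741 ] tz [ 0.  0. -1.]
[ 0.633   0.157   1.4818 -0.0005  1.5064 -0.1074]
```

Scaled: 0.741 rad / 1.5708 = 0.4717.

```bash
echo '{"jaw":[0.055, 0.055, 0.055, 0.055, 0.055, 0.055, 0.055, 0.055, 0.055, 0.055, 0.055, 0.055, 0.055, 0.055, 0.055, 0.055, 0.055, 0.055, 0.055, 0.055], "tx":[-0.012, -0.035, -0.06, -0.088, -0.116, -0.144, -0.172, -0.2, -0.228, -0.256, -0.284, -0.312, -0.34, -0.368, -0.396, -0.424, -0.45, -0.472, -0.487, -0.4933], "ty":[-0.012, -0.035, -0.06, -0.087, -0.114, -0.142, -0.17, -0.197, -0.225, -0.252, -0.28, -0.307, -0.335, -0.362, -0.39, -0.418, -0.443, -0.465, -0.48, -0.486], "tz":[0, 0, 0, 0, 0, 0, 0, 0, 0, 0, 0, -0.005, -0.005, -0.005, -0.005, -0.005, -0.005, -0.005, -0.005, -0.005], "ax":[0, 0, 0, 0, 0, 0, 0, 0, 0, 0, 0, 0, 0, 0, 0, 0, 0, 0, 0, -0.0022], "ay":[0, 0, 0, 0, 0, 0, 0, 0, 0, 0, 0, 0, 0, 0, 0, 0, 0, 0, 0, 0.001], "az":[0.0191, 0.0509, 0.0891, 0.1273, 0.1655, 0.2037, 0.2419, 0.2801, 0.3183, 0.3565, 0.3947, 0.4329, 0.4584, 0.4717, 0.4717, 0.4717, 0.4717, 0.4717, 0.4717, 0.4717]}' | python3 jog.py
echo '{"jaw":[0.055, 0.055, 0.055, 0.055, 0.055, 0.055, 0.055], "tx":[0, 0, 0, 0, 0, 0, 0], "ty":[0, 0, 0, 0, 0, 0, 0], "tz":[0.02, 0.04, 0.045, 0.045, 0.045, 0.045, 0.045], "ax":[0, 0, 0, 0, 0, 0, 0], "ay":[0, 0, 0, 0, 0, 0, 0], "az":[0, 0, 0, 0, 0, 0, 0]}' | python3 jog.py
python3 - <<'E'
from h import *
rel([.4685,-.2373,.175],Rt(-.0005));print(ctrl.get_obs()['contact_force'])
E
```

```text
t: 17.48
tool_pos: [0.4673, -0.2389, 0.2466]
tool_rot: [-2.222, -2.214, 0.0]
contact_force: [-0.6, 0.5, -3.6]
opening: 0.0605
grip_force: 57.0
t: 18.07
tool_pos: [0.4698, -0.237, 0.2066]
tool_rot: [2.22, 2.22, 0.003]
contact_force: [-0.1, 0.2, -2.1]
opening: 0.0608
grip_force: 57.0
shift [-0.0003 -0.0014  0.0316] rot [0.0032 0.0003 0.0005] tz [ 0.  0. -1.]
[-0.0711  0.1557 -2.0665]
```

Scaled: 0.003 rad / 1.5708 = 0.0019.

```bash
echo '{"jaw":[0.055, 0.055, 0.055, 0.055, 0.055, 0.055, 0.055], "tx":[0, 0, 0, 0, 0, 0, 0], "ty":[-0.0014, -0.0014, -0.0014, -0.0014, -0.0014, -0.0014, -0.0014], "tz":[0.01, 0.02, 0.026, 0.028, 0.028, 0.028, 0.028], "ax":[0.0019, 0.0019, 0.0019, 0.0019, 0.0019, 0.0019, 0.0019], "ay":[0, 0, 0, 0, 0, 0, 0], "az":[0, 0, 0, 0, 0, 0, 0]}' | python3 jog.py
python3 - <<'E'
from h import *
o=ctrl.get_obs();im=cams.get_image('wrist')
rel([.4685,-.2373,.175],Rt(-.0005));print(o['contact_force'],o['tool_pos'])
p,T=camT('wrist',o);s=np.array([.4685,-.2373,o['tool_pos'][2]])
P=[]
W=np.zeros((500,800,3),np.uint8)
for i,x in enumerate((-.0205,.0205)):
    q=proj(p,T,s+[x,.088,.011]);t=proj(p,T,np.array([.4695+x,-.2372+.088,.168]));print(q,t)
    x0,y0=int(q[0])-25,max(int(q[1])-25,0);print(x0,y0)
    W[:400,i*400:i*400+400]=cv2.resize(im[y0:y0+50,x0:x0+50],(400,400),interpolation=cv2.INTER_CUBIC)
save('w7.png',W)
E
```

```text
t: 18.65
tool_pos: [0.4679, -0.2371, 0.1774]
tool_rot: [-2.221, -2.22, 0.001]
contact_force: [-0.5, 0.4, -2.2]
opening: 0.0607
grip_force: 57.0
shift [-0.0002  0.0005  0.0026] rot [-0.0009 -0.0004 -0.0001] tz [ 0.  0. -1.]
[-0.523  0.413 -2.174] [ 0.4679 -0.2371  0.1774]
[191.7997  52.6678] [202.0211  57.1693]
166 27
[304.6758  52.6457] [299.494   57.1906]
279 27
```

View pics/w7.png

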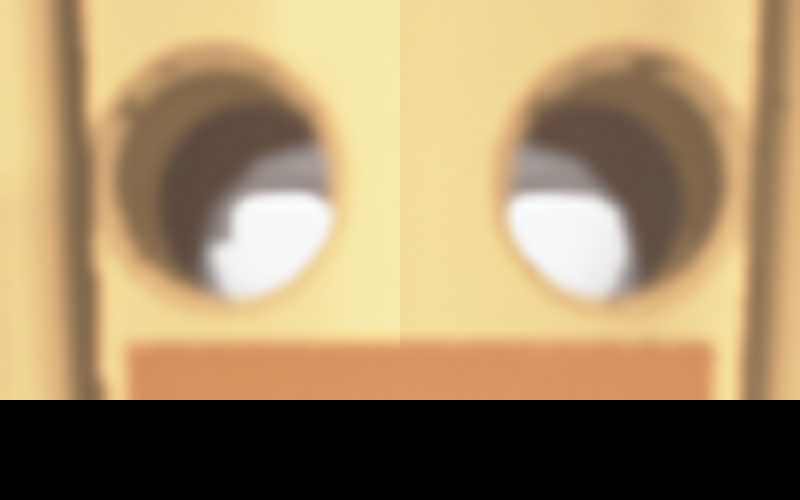

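Through both far holes the spigots are nearly symmetric: the white tips' outer edges are at (205,240) and (635,240). That leaves about 0.4 mm to correct toward +x. I'm descending gently and watching the force.

```bash
echo '{"jaw":[0.055, 0.055, 0.055, 0.055, 0.055, 0.055], "tx":[0, 0, 0, 0, 0, 0], "ty":[0.0005, 0.0005, 0.0005, 0.0005, 0.0005, 0.0005], "tz":[0.003, 0.006, 0.009, 0.011, 0.011, 0.011], "ax":[0, 0, 0, 0, 0, 0], "ay":[0, 0, 0, 0, 0, 0], "az":[0, 0, 0, 0, 0, 0]}' | python3 jog.py
python3 - <<'E'
from h import *
rel([.4685,-.2373,.160],Rt(-.0005));print(ctrl.get_obs()['contact_force'],ctrl.get_obs()['wrist_torque'])
E
echo '{"jaw":[0.055, 0.055, 0.055], "tx":[0, 0, 0], "ty":[0, 0, 0], "tz":[0.002, 0.004, 0.004], "ax":[0, 0, 0], "ay":[0, 0, 0], "az":[0, 0, 0]}' | python3 jog.py
python3 - <<'E'
from h import *
rel([.4685,-.2373,.160],Rt(-.0005));print(ctrl.get_obs()['contact_force'],ctrl.get_obs()['wrist_torque'])
E
```

```text
t: 19.2
tool_pos: [0.468, -0.2373, 0.1657]
tool_rot: [-2.221, -2.22, 0.002]
contact_force: [0.0, -2.3, -4.3]
opening: 0.0604
grip_force: 57.0
shift [-0.      0.0005  0.0057] rot [-0.0021 -0.0002 -0.0002] tz [ 0.  0. -1.]
[ 0.0092 -2.2881 -4.3451] [-0.523  -0.0263 -0.0554]
t: 19.45
tool_pos: [0.4681, -0.2373, 0.162]
tool_rot: [-2.221, -2.22, 0.002]
contact_force: [0.3, -4.2, -3.9]
opening: 0.0602
grip_force: 57.1
shift [-0.      0.0004  0.002 ] rot [-0.0018 -0.0001 -0.0001] tz [ 0.  0. -1.]
[ 0.2964 -4.2252 -3.8841] [-0.5672  0.0319  0.0492]
```

The holes are over the spigots. The −y side force means the tier should shift slightly to −y.

```bash
echo '{"jaw":[0.055, 0.055, 0.055, 0.055, 0.055], "tx":[-0.001, -0.001, -0.001, -0.001, -0.001], "ty":[0.0003, 0.0003, 0.0003, 0.0003, 0.0003], "tz":[0, 0.003, 0.005, 0.005, 0.005], "ax":[0, 0, 0, 0, 0], "ay":[0, 0, 0, 0, 0], "az":[0, 0, 0, 0, 0]}' | python3 jog.py
python3 - <<'E'
from h import *
rel([.4685,-.2373,.151],Rt(-.0005));print(ctrl.get_obs()['contact_force'],ctrl.get_obs()['wrist_torque'])
E
```

```text
t: 19.87
tool_pos: [0.4682, -0.2375, 0.1565]
tool_rot: [-2.22, -2.219, 0.0]
contact_force: [-0.4, 0.3, -2.5]
opening: 0.0607
grip_force: 57.1
shift [0.0002 0.0003 0.0055] rot [-0.0024 -0.002   0.    ] tz [ 0.  0. -1.]
[-0.386   0.2638 -2.5387] [-0.0828  0.0267 -0.0116]
```

Side force gone; going on down to the collars.

```bash
echo '{"jaw":[0.055, 0.055, 0.055, 0.055, 0.055], "tx":[0, 0, 0, 0, 0], "ty":[0.0003, 0.0003, 0.0003, 0.0003, 0.0003], "tz":[0.002, 0.004, 0.0055, 0.0055, 0.0055], "ax":[0, 0, 0, 0, 0], "ay":[0, 0, 0, 0, 0], "az":[0, 0, 0, 0, 0]}' | python3 jog.py
python3 - <<'E'
from h import *
rel([.4685,-.2373,.151],Rt(-.0005));print(ctrl.get_obs()['contact_force'],ctrl.get_obs()['wrist_torque'])
E
echo '{"jaw":[0.055, 0.055, 0.055, 0.055], "tx":[0, 0, 0, 0], "ty":[0, 0, 0, 0], "tz":[0.001, 0.002, 0.002, 0.002], "ax":[0, 0, 0, 0], "ay":[0, 0, 0, 0], "az":[0, 0, 0, 0]}' | python3 jog.py
```

```text
t: 20.28
tool_pos: [0.4686, -0.2377, 0.1513]
tool_rot: [-2.22, -2.219, 0.001]
contact_force: [-0.9, 0.3, -2.6]
opening: 0.0606
grip_force: 57.1
shift [ 0.0004 -0.0001  0.0003] rot [-0.0021 -0.0015 -0.0001] tz [ 0.  0. -1.]
[-0.9289  0.3477 -2.6392] [-0.0912  0.0914 -0.0215]
t: 20.62
tool_pos: [0.469, -0.2378, 0.1508]
tool_rot: [-2.221, -2.22, 0.0]
contact_force: [-3.2, 3.3, 6.5]
opening: 0.061
grip_force: 57.9
```

Seated on the collars: about 9 N contact at TCP 0.1508. Releasing and lifting straight up.

```bash
echo '{"jaw":[0.085, 0.085, 0.085, 0.085, 0.085, 0.085, 0.085, 0.085, 0.085, 0.085, 0.085, 0.085, 0.085, 0.085, 0.085], "tx":[0, 0, 0, 0, 0, 0, 0, 0, 0, -0.01, -0.02, -0.03, -0.03, -0.03, -0.03], "ty":[0, 0, 0, 0, 0, 0, 0, 0, 0, 0, 0, 0, 0, 0, 0], "tz":[-0.001, -0.001, -0.001, -0.001, -0.001, -0.01, -0.025, -0.05, -0.08, -0.11, -0.14, -0.158, -0.158, -0.158, -0.158], "ax":[0, 0, 0, 0, 0, 0, 0, 0, 0, 0, 0, 0, 0, 0, 0], "ay":[0, 0, 0, 0, 0, 0, 0, 0, 0, 0, 0, 0, 0, 0, 0], "az":[0, 0, 0, 0, 0, 0, 0, 0, 0, 0, 0, 0, 0, 0, 0]}' | python3 jog.py
python3 - <<'E'
from h import *
a=cams.get_image('scene');w=cams.get_image('wrist')
W=np.zeros((400,800,3),np.uint8);W[:,:400]=cv2.resize(a[170:270,290:390],(400,400),interpolation=cv2.INTER_CUBIC)
W[:384,410:610]=cv2.resize(w[0:288,175:325],(200,384));W[:400,610:800]=cv2.resize(a[150:250,160:260],(190,400))
save('f.png',W);print(ctrl.get_obs()['contact_force'])
E
```

```text
t: 21.87
tool_pos: [0.4687, -0.2676, 0.3065]
tool_rot: [-2.22, -2.218, 0.001]
contact_force: [-0.6, 0.2, 0.1]
opening: 0.0848
grip_force: 0.0
[0.2665 0.2985 0.1718]
```

View pics/f.png

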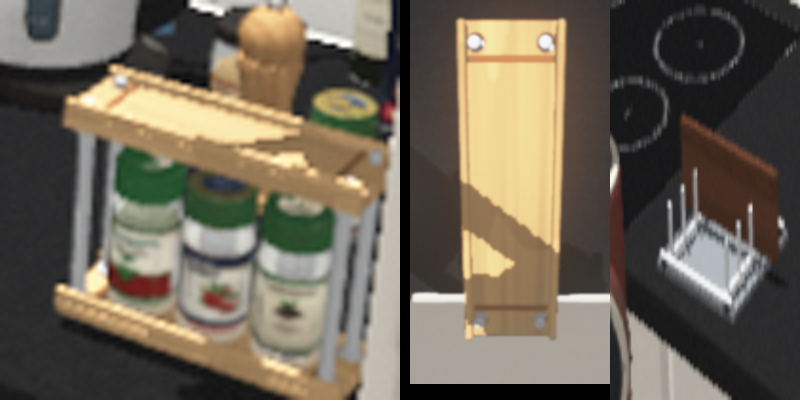

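The tier sits on the rack with spigots showing in all four holes ((475,42), (545,42), (480,322), (540,322)). The jars are upright and the board is still in the plate rack.

```bash
python3 -c "
from station import ctrl, cams, ticket
print(ticket.finish_job())"
```

```text
the job is handed in; nothing more can be done
None
```

The upper tier is on the rack's four collars, lips up, with a spigot showing in each corner hole; the jars are upright, the serving board is still in the plate rack, and I handed the job in at about 22 s (no verdict came back).

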